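Set the gauge dial to the red line and store it

ROBOT

A 6-joint arm with a two-finger parallel gripper is mounted at the origin on a cart in front of the work surface, level with it; the furniture and walls round the work are solid. World frame = base frame: x ahead of the robot, y to its left, z up, the work surface at z = 0. Lengths are in m, angles in rad, forces in N, time in s.
With the tool pointing down it reaches from about 0.375 to 0.9 m from the base axis. Payload 3.1 kg.
Tool frame: the origin (TCP) lies midway between the tips of the shut fingers; the grasp point (between the pads) lies 19 mm behind it; z points along the fingers, y is the line along which they close (so a half turn about z gives the same grasp; the last joint's range is limited). The gripper opens to 85 mm and grips with 20 to 120 N. Pads are 22 mm wide; open, the fingers measure 114 mm over their backs; the gripper's body (76 mm by 85 mm) begins 54 mm behind the grasp point. The pads swing forward as they close: fully open they stand 13 mm farther back than shut.
Start: joints at [-1.401, 0.527, 1.433, -0, 1.181, -0.178], TCP at [0.213, -0.588, 0.231] pointing down, gripper open.
Joint ranges: [-3.08, 3.08], [-0.75, 2.2], [0.22, 2.44], [-1.43, 4.57], [0, 2.65], [-2.85, 2.85]. Speed limits (rad/s): [2.79, 2.79, 3.14, 3.14, 3.14, 3.14].

INTERFACE

Orientations are given as a rotation vector (axis times angle).
In Python, from workcell import readout, vision, workorder gives the robot as it stands.
- The arm moves only by the tool arm_command, never from a script. Its argument "targets" is a list of rows, each a list of 7 numbers: the turn, a rotation vector about the tool's x, y, z in units of 8 degrees (1.0 is 8 degrees), then the shift along the tool's x, y, z in units of 50 mm (1.0 is 50 mm), then the opening, from 0 (shut) to 1 (fully open). In form: [[rx, ry, rz, x, y, z, gripper], ...]. A call has 1 to 12 rows; each row shifts and turns the commanded pose from where the row before left it, along the tool's axes as they then stand; what a row does not reach is not made up. A row lasts 1/8 s, in which the tool goes at most 62.5 mm and 10.7 degrees, less where a joint would pass 70% of its speed; a pose out of reach is approached as far as the arm can. A call is refused whole if a number of a shift passes 1 or a number of a turn 1, either way. A call with a gripper value outside its range is refused whole. The fingers move at their own pace and stop on an object; "force" is the grip in N (left out, the last holds). Time passes only in rows, so rows that do not move let the fingers close. It gives the time, the measured TCP pose, the force, the opening and the grip force at its end, in the units of the state.
- readout.observe(): the state, without advancing time (a new reading comes with each control period).
- vision.snapshot(name): name is "scene" or "top" or "wrist"; returns the picture (400x640x3 uint8, red, green, blue); there is no depth.
- vision.calibration(name): a dict with "fx", "fy", "cx", "cy" (pixels), "T" (4x4, takes a point from camera to world coordinates). Camera axes: x right, y up, looking along -z (the intrinsics and any distortion apply to the point x, -y, -z); pixel columns grow to the right and rows downward; lengths in m; the calibration is good to about 2 mm. The wrist camera is an equidistant fisheye: a pixel r from the principal point sees the ray r / f radians off the axis. A picture is of the moment at which its call begins: read the wrist's pose just before it. calibration takes no time and is no camera call; for the wrist camera it gives the pose at the moment of the call.
- workorder.finish_job(): hands the job in; it is judged then, once.
The state is a dict: "clock": time; "qpos": joint angles; "dq": joint speeds; "tau": joint torques, N m; "eef_pos": TCP position; "orientation": TCP orientation; "force": force on the tool from outside, world axes, zero at the start; "wrist_torque": the same for the moment, N m; "width": finger opening in m; "grip_force": force on a finger pad.
Only numpy, scipy, OpenCV 4.12 (cv2) and the standard library are available. Lean on these libraries where they do the work, as an engineer would, in place of code of your own. Each camera call takes 0.05 s, during which the arm holds its last target. There are 200 camera calls.

TASK

Set the can gauge for the next run: push the blue peg round with the outside of the fingers until the dial's white index mark lines up with the red line on the scale ring, then press the green button fully down to store the setting, and let it come up again. Do not grip the peg, do not press the button while the mark is off the line, and leave the cans and everything else on the table as they stand.

Things in the scene. Friction and masses are not known exactly. Their poses are not given: they have to be found in the camera images.
- setting_unit: grey flat housing of the can gauge's setting unit, 236 x 184 x 30 mm, fixed to the table. Its origin lies at table level under the dial's axis; its z points up, its x from the button side towards the far end (the housing runs from x = -145 to +91 mm and y = -92 to +92 mm).
- scale_ring: fixed aluminium scale ring round the dial, concentric with it, inner radius 62 mm, outer radius 80 mm, its top 44 mm above the table. Black tick lines every 10 degrees (longer every 30) and one wider red line, the target, along the ring's own +x, with a red tab 14 mm wide on the ring's outside behind it. Origin on the dial's axis 30 mm above the table.
- target_line (a point): inner end of the red target line on the scale ring, 61.5 mm from the dial's axis, 44.5 mm above the table. The line is 4 mm wide.
- index_mark (a point): outer end of the dial's white index mark, 61.5 mm from the dial's axis, 44.5 mm above the table; it turns with the dial. The mark is 4 mm wide.
- dial (a joint): turning angle of the black dial (radius 60 mm, top face 48 mm above the table, vertical axis through the unit's origin), rad; grows counter-clockwise seen from above, and at 0 the index mark points along the unit's own +x. It may be turned either way (its stops, at -4 and 10.5, are beyond any need); it needs about 1.5 N at the peg and stays where it is left, without coasting.
- peg (a point): the blue upright peg on the dial, its middle, 65 mm above the table, 42 mm from the dial's axis, 180 degrees round from the index mark. The peg is 24 mm long along the circle it runs on and 14 mm wide across it, with two rounded sides (dial_c1, which leads when the dial turns clockwise seen from above, and dial_c2, which leads counter-clockwise), and stands from 48 mm to 86 mm above the table.
- store_button_top (a point): centre of the top face of the round green spring button on the unit (28 mm across), 113 mm from the dial's axis towards the unit's -x; at rest 52 mm above the table
- store_button (a joint): how far the green button is pressed, m: 0 at rest, 0.006 fully down, which takes 5 N; it springs back when let go
- can_12: a filled drink can, 57 mm across, 156 mm tall, standing to the left of the unit; origin at the centre of its underside
- can_14: a filled drink can, 57 mm across, 156 mm tall, standing to the left of the unit; origin at the centre of its underside
- can_15: a filled drink can, 57 mm across, 156 mm tall, standing at the back; origin at the centre of its underside
- can_16: a filled drink can, 57 mm across, 156 mm tall, standing at the back; origin at the centre of its underside
- can_30: a filled drink can, 57 mm across, 156 mm tall, standing on the kitchen scale; origin at the centre of its underside
- kitchen_scale: flat black kitchen scale, 169 x 212 x 18 mm, to the right of the unit; origin at the centre of its underside
- marker_silver: silver felt marker lying on the table, 16 x 138 x 18 mm, to the right of the unit; origin at the centre of its underside
- sample_cup: white open sampling cup, 69 mm across, 84 mm tall, to the left of the unit, beyond the cans; origin at the centre of its underside
- lid_stack: stack of black can lids, 59 mm across, 42 mm tall, at the back; origin at the centre of its underside
- lid_a: single black can lid, 59 mm across, 7 mm thick, at the back; origin at the centre of its underside

How it is judged:
On the way, in this order (a step that is already met when the one before it is completed fails the run):
1. the white index mark is lined up with the red line (horizontal distance between index_mark and target_line below 0.0045 m and velocity of joint dial between -0.05 and 0.05 rad/s), for 0.3 s.
2. the green button is pressed down with the mark on the line (horizontal distance between index_mark and target_line below 0.0045 m and value of joint store_button above 0.0045 m), for 0.05 s.
At the end, for the whole second after the job is handed in: The outer end of the index mark is within 4.5 mm of the inner end of the red line (about 4.2 degrees), after the button has been pressed at least 4.5 mm of its 6 mm with the mark so set, and the button is up again (less than 1.5 mm down) (horizontal distance between index_mark and target_line below 0.0045 m and value of joint store_button below 0.0015 m); the robot touches nothing.
It fails at once if the button is pressed while the mark is off the red line (value of joint store_button above 0.003 m and horizontal distance between index_mark and target_line above 0.007 m).
It fails at once if the peg is gripped: the fingers press on both of its sides at once (contact force between the fingers and dial_c1 above 2 N and contact force between the fingers and dial_c2 above 2 N).
It fails at once if a can or another thing on the table is shifted or lifted by more than 15 mm, or tipped (distance of any of can_12, can_14, can_15, can_16, can_30, kitchen_scale, marker_silver, sample_cup, lid_stack, lid_a from where it was at the start of the episode above 0.015 m or angle between any of can_12, can_14, can_15, can_16, can_30, sample_cup's own z axis and vertical above 0.3 rad).
It also fails if it takes over 64 s, if anything falls off the work surface, if the arm or the gripper's body presses on something with over 40 N, if the wrist force passes 120 N, or if a joint passes its speed limit or range.

## Working session

There is one attempt and no reset: what is moved stays moved. The work goes in short steps, Python scripts to look and compute and a tool call to move; the robot and the scene stay as the last step left them, time stands still between calls to the robot, and variables do not carry over. Pictures are saved under pics/ and viewed, at most 10 in all, crops included, and the job is handed in when it is done.

Besides the shell and the picture viewer there is one more tool, called after ">>>" as a command line: name --pt "numbers of a row" for each row, then --argument value for the rest. arm_command: Moves the arm, as the interface text tells. Its arguments: {"type":"object","properties":{"targets":{"type":"array"},"force":{"type":"number"}},"required":["targets"]}

```bash
mkdir -p pics; ls; python3 - <<'E'
from workcell import readout, vision
import cv2
s=readout.observe(); print({k:(v if not hasattr(v,'tolist') else v.tolist()) for k,v in s.items()})
for n in ("top","scene"):
    im=vision.snapshot(n); cv2.imwrite(f"pics/{n}0.png",im[:,:,::-1])
    c=vision.calibration(n); print(n,c)
E
```

```text
pics
{'clock': 0.0, 'qpos': [-1.4014716021644504, 0.5284548434098524, 1.4339142421746003, 1.7813773652630952e-05, 1.1814339228352835, -0.1784825578973662], 'dq': [0.0012150857202904665, -0.0020144588294424143, 0.00022786222329412582, -0.0012723739444971583, 0.0013526058798080645, 0.0006462450534415688], 'tau': [-0.00043568445107666776, -44.23545956611633, -17.802838683128357, -0.00041382656490895897, 0.008500679105054587, -1.5906521433350918e-07], 'eef_pos': [0.2129406622309486, -0.5868286166772991, 0.23033680443668186], 'orientation': [-3.0920324065606315, -0.5431918923252413, -4.174403609708766e-05], 'force': [-0.14713475065703482, -0.018634335721354284, 0.0064268746701293495], 'wrist_torque': [0.008626027822780859, -0.027292060494525112, 0.0015570237202912546], 'grip_force': 0.0, 'width': 0.08568875364657826}
top {'fx': 391.01947720717243, 'fy': 391.01947720717243, 'cx': 315.008470491159, 'cy': 201.30609057418715, 'T': array([[ 8.19462356e-03,  9.85725694e-01, -1.68159758e-01,
         3.99370086e-01],
       [-9.98793437e-01, -7.44352195e-05, -4.91087110e-02,
        -3.41218373e-01],
       [-4.84202352e-02,  1.68359290e-01,  9.84535744e-01,
         9.99798694e-01],
       [ 0.00000000e+00,  0.00000000e+00,  0.00000000e+00,
         1.00000000e+00]])}
scene {'fx': 513.2300758101259, 'fy': 513.2300758101259, 'cx': 317.01777325707747, 'cy': 200.67313921292, 'T': array([[-0.8127668 ,  0.37234983, -0.44806889, -0.08506937],
       [-0.5822233 , -0.49188453,  0.64735279,  0.6723579 ],
       [ 0.02064354,  0.78702301,  0.61657816,  0.96171937],
       [ 0.        ,  0.        ,  0.        ,  1.        ]])}
```

View pics/top0.png

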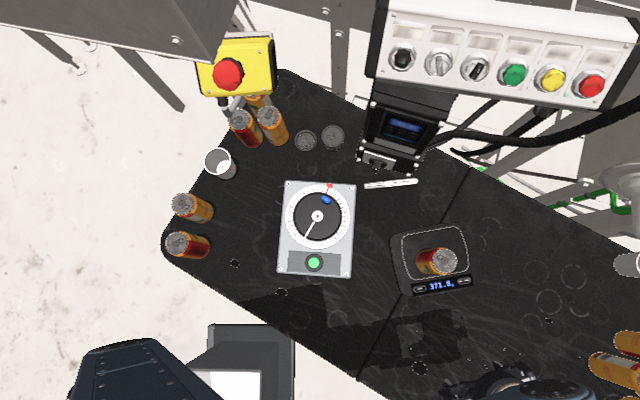

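View pics/scene0.png

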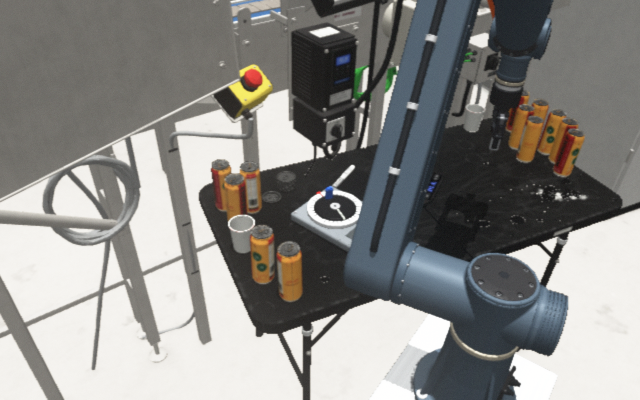

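Top view: dial centre is near (317,216), the red tab near (330,186), the white mark runs towards (306,238), the blue peg is at (326,199) and the button at (314,263). The scene view confirms the cans are clear of the unit. Next I'll measure these points.

```bash
cat > h.py <<'E'
import numpy as np, cv2
from workcell import readout, vision
def ray(c,uv):
    d=np.array([(uv[0]-c["cx"])/c["fx"],-(uv[1]-c["cy"])/c["fy"],-1.]); T=c["T"]
    return T[:3,3],T[:3,:3]@d
def onz(c,uv,z):
    o,d=ray(c,uv); return o+d*(z-o[2])/d[2]
def blobs(m,amin=4):
    n,l,st,ce=cv2.connectedComponentsWithStats(m.astype(np.uint8)); 
    return [(int(st[i,4]),ce[i]) for i in range(1,n) if st[i,4]>=amin]
E
python3 - <<'E'
from h import *
im=cv2.imread("pics/top0.png"); c=vision.calibration("top")
hsv=cv2.cvtColor(im,cv2.COLOR_BGR2HSV); H,S,V=[hsv[:,:,i].astype(int) for i in range(3)]
roi=np.zeros(H.shape,bool); roi[170:290,270:365]=1
for n,m,z in (("red",((H<8)|(H>172))&(S>120)&(V>80),.044),("blue",(H>100)&(H<130)&(S>120)&(V>60),.075),("green",(H>45)&(H<85)&(S>100)&(V>80),.052)):
    for a,ce in blobs(m&roi): print(n,a,ce.round(1),onz(c,ce,z).round(4))
cv2.imwrite("pics/crop0.png",cv2.resize(im[170:285,270:365],None,fx=5,fy=5,interpolation=cv2.INTER_CUBIC))
E
```

```text
red 14 [328.9 185.1] [ 0.6035 -0.328   0.044 ]
blue 66 [325.4 199.6] [ 0.5614 -0.3201  0.075 ]
green 72 [312.8 261.7] [ 0.4143 -0.2899  0.052 ]
```

View pics/crop0.png

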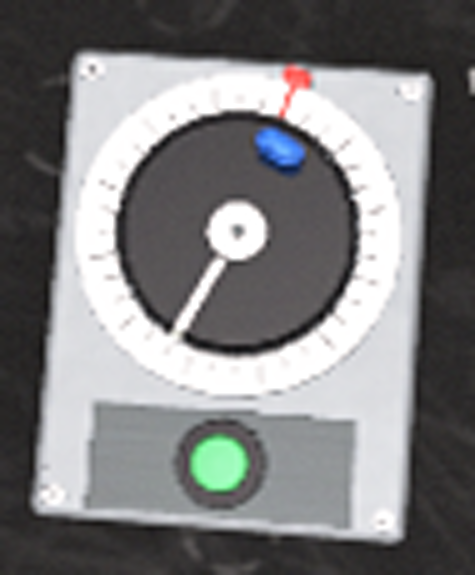

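The crop shows the hub at (238,232), the red line's inner end at (283,118), the mark's outer end at (178,333), the peg at (280,147) and the button at (220,463). In full-image pixels that's crop/5 + (270,170).

```bash
python3 - <<'E'
from h import *
im=cv2.imread("pics/top0.png"); c=vision.calibration("top")
p=lambda u,v,z: onz(c,(270+u/5-.4,170+v/5-.4),z)[:2]
hub=p(238,232,.05); red=p(283,118,.0445); tab=p(297,76,.044); mk=p(178,333,.048); peg=p(280,147,.08); bt=p(220,463,.052)
# ring outer extremes -> centre
ring=np.array([p(75,230,.044),p(401,235,.044),p(240,68,.044),p(237,396,.044)],np.float32)
print("ring c",cv2.minEnclosingCircle(ring))
C=np.array(cv2.minEnclosingCircle(ring)[0])
for n,q in dict(hub=hub,red=red,tab=tab,mk=mk,peg=peg,bt=bt).items():
    d=q-C; print(n,q.round(4),"r",np.hypot(*d).round(4),"az",np.degrees(np.arctan2(d[1],d[0])).round(1))
s=readout.observe();R=cv2.Rodrigues(np.array(s["orientation"]))[0];print(R.round(3))
E
```

```text
ring c ((0.5270170569419861, -0.2995050847530365), 0.0816572979092598)
hub [ 0.5251 -0.2995] r 0.002 az -179.6
red [ 0.583  -0.3213] r 0.06 az -21.2
tab [ 0.6044 -0.3282] r 0.0825 az -20.3
mk [ 0.4756 -0.2705] r 0.059 az 150.6
peg [ 0.5621 -0.3206] r 0.0409 az -31.1
bt [ 0.4131 -0.2918] r 0.1142 az 176.1
[[ 0.94   0.341 -0.   ]
 [ 0.341 -0.94   0.002]
 [ 0.    -0.002 -1.   ]]
```

Measurements agree: axis C is near (0.526,-0.2995), the target at azimuth -20.5°, the mark at 150° and the peg at -30°. The peg must go clockwise about 170° to azimuth 159.5°. I'll shut the gripper, turn the tool 40° so its x points along the red line, and move over.

>>> arm_command --pt "0 0 1 0 0 0 0" --pt "0 0 1 0 0 0 0" --pt "0 0 1 0 0 0 0" --pt "0 0 1 0 0 0 0" --pt "0 0 1 0 0 0 0"

```text
clock: 0.72
eef_pos: [0.213, -0.5871, 0.2307]
orientation: [-3.091, 0.554, 0.001]
force: [-0.0, 0.7, -0.5]
width: 0.0001
grip_force: 0.0
```

>>> arm_command --pt "0 0 0 0.3 -0.9 0 0" --pt "0 0 0 0.3 -0.9 0 0" --pt "0 0 0 0.3 -0.9 0 0" --pt "0 0 0 0.3 -0.9 0 0" --pt "0 0 0 0.3 -0.9 0 0" --pt "0 0 0 0.3 -0.9 0 0" --pt "0 0 0 0.3 -0.9 0 0" --pt "0 0 0 0.3 -0.9 0 0" --pt "0 0 0 0 0 0 0" --pt "0 0 0 0 0 0 0"

```text
clock: 1.98
eef_pos: [0.4491, -0.2907, 0.2311]
orientation: [3.094, -0.546, -0.001]
force: [0.1, -0.3, -0.8]
width: -0.0003
grip_force: 0.0
```

```bash
python3 - <<'E'
from h import *
s=readout.observe(); print(s["eef_pos"],s["clock"],s["width"],cv2.Rodrigues(np.array(s["orientation"]))[0].round(3).tolist())
c=vision.calibration("wrist"); print(c)
cv2.imwrite("pics/w1.png",vision.snapshot("wrist")[:,:,::-1])
E
```

```text
[ 0.44909279 -0.29066272  0.23105506] 1.975 -0.00027601637880164253 [[0.94, -0.343, -0.001], [-0.343, -0.94, -0.0], [-0.001, 0.0, -1.0]]
{'fx': 309.70691628693146, 'fy': 309.70691628693146, 'cx': 320.3554773001345, 'cy': 200.28725091191723, 'T': array([[-0.34182658,  0.89849219,  0.27543852,  0.51872997],
       [-0.93976212, -0.32640176, -0.10153352, -0.31520163],
       [-0.00132345, -0.29355354,  0.95594172,  0.37387662],
       [ 0.        ,  0.        ,  0.        ,  1.        ]])}
```

View pics/w1.png

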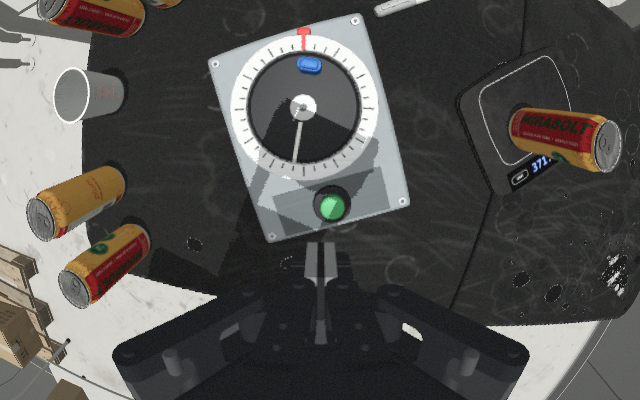

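The wrist view is clear: hub (303,107), red tab and line (304,30–50), mark outer end (296,161), peg (310,64), button (332,207). I'll measure these with the fisheye model as the second measurement.

```bash
cat >> h.py <<'E'
def won(c,uv,z):
    K=np.array([[c["fx"],0,c["cx"]],[0,c["fy"],c["cy"]],[0,0,1.]])
    q=cv2.fisheye.undistortPoints(np.array(uv,float).reshape(-1,1,2),K,np.zeros(4))[:,0]
    d=np.c_[q[:,0],-q[:,1],-np.ones(len(q))]@c["T"][:3,:3].T; o=c["T"][:3,3]
    return (o+d*((z-o[2])/d[:,2])[:,None])[:,:2]
def circ(p):
    s=np.linalg.lstsq(np.c_[2*p,np.ones(len(p))],(p**2).sum(1),rcond=None)[0]
    return s[:2],np.sqrt(s[2]+s[:2]@s[:2])
def az(d): return np.degrees(np.arctan2(d[...,1],d[...,0]))
def masks(im):
    hsv=cv2.cvtColor(im,cv2.COLOR_BGR2HSV); H,S,V=[hsv[:,:,i].astype(int) for i in range(3)]
    return dict(red=((H<8)|(H>172))&(S>110)&(V>80),blue=(H>100)&(H<130)&(S>120)&(V>60),green=(H>45)&(H<85)&(S>90)&(V>60),white=(S<45)&(V>130))
E
python3 - <<'E'
from h import *
c=vision.calibration("wrist"); im=cv2.imread("pics/w1.png"); m=masks(im)
roi=np.zeros((400,640),bool); roi[15:230,225:400]=1
g=max(blobs(m["green"]&roi),key=lambda b:b[0]); print("btn",g,won(c,[g[1]],.052))
b=max(blobs(m["blue"]&roi),key=lambda b:b[0]); print("peg",b,won(c,[b[1]],.08))
v,u=np.nonzero(roi); W=won(c,np.c_[u,v],.044); Wd=won(c,np.c_[u,v],.048)
C=won(c,[(303,107)],.048)[0]; print("hub",C)
B=won(c,[g[1]],.052)[0]
V=cv2.cvtColor(im,cv2.COLOR_BGR2GRAY)[v,u]
# ring inner edge: dark->bright along rays
P=[]
def samp(r,a):
    k=np.argmin(np.hypot(*(W-(C+r*np.array([np.cos(a),np.sin(a)]))).T)); return int(V[k]),W[k]
for it in range(2):
    P=[]
    for a in np.radians(np.arange(0,360,4)):
        rs=np.arange(.050,.070,.0004); L=np.array([samp(r,a)[0] for r in rs]); d=np.diff(L)
        j=np.argmax(d)
        if d[j]>40: P.append(C+(rs[j]+.0002)*np.array([np.cos(a),np.sin(a)]))
    C,r=circ(np.array(P)); print("ring",C,r,len(P))
dr=W-C; rr=np.hypot(*dr.T); rm=m["red"][v,u]&(rr>.062)&(rr<.09); print("red az",az(dr[rm].mean(0)),rm.sum(),"r",rr[rm].min(),rr[rm].max())
d2=Wd-C; r2=np.hypot(*d2.T); wm=(V>110)&(r2>.022)&(r2<.055); wm&=np.abs((az(d2)-150+180)%360-180)<25
print("mark az",az(d2[wm].mean(0)),wm.sum(), "btn az",az(B-C),np.hypot(*(B-C)), "peg az", az(won(c,[b[1]],.08)[0]-C))
E
```

```text
btn (503, array([332.03976143, 206.61232604])) [[ 0.41458124 -0.29105252]]
peg (374, array([309.12299465,  65.05080214])) [[ 0.56078857 -0.31975739]]
hub [ 0.52590129 -0.2989041 ]
ring [ 0.52648453 -0.29905695] 0.061459496242743474 85
ring [ 0.52611829 -0.29876369] 0.061687874442285795 85
red az -20.207095946171286 124 r 0.06248111722831024 0.08741039156324618
mark az 149.77548827231564 136 btn az 176.04511676781405 0.11180329048786979 peg az -31.19592244271333
```

Both views agree to within 2 mm. The dial needs a clockwise turn of 170° (mark 149.8° → -20.2°). I'll go behind the peg and down to z = 60 mm.

>>> arm_command --pt "0 0 0 0.78 -0.34 0 0" --pt "0 0 0 0.78 -0.34 0 0" --pt "0 0 0 0.78 -0.34 0 0" --pt "0 0 0 0 0 0.85 0" --pt "0 0 0 0 0 0.85 0" --pt "0 0 0 0 0 0.85 0" --pt "0 0 0 0 0 0.87 0" --pt "0 0 0 0 0 0 0" --pt "0 0 0 0 0 0 0"

```text
clock: 3.15
eef_pos: [0.5772, -0.2845, 0.0615]
orientation: [3.092, -0.55, 0.003]
force: [0.9, -0.0, 0.6]
width: -0.0003
grip_force: 0.0
```

Pushing the peg round, first half.

>>> arm_command --pt "0 0 0 0.04 0.32 0 0" --pt "0 0 0 0.04 0.32 0 0" --pt "0 0 0 -0.08 0.28 0 0" --pt "0 0 0 -0.08 0.28 0 0" --pt "0 0 0 -0.16 0.14 0 0" --pt "0 0 0 -0.16 0.14 0 0" --pt "0 0 0 -0.17 0.06 0 0" --pt "0 0 0 -0.17 0.06 0 0" --pt "0 0 0 -0.17 0 0 0" --pt "0 0 0 -0.17 0 0 0" --pt "0 0 0 0 0 0 0" --pt "0 0 0 0 0 0 0"

```text
clock: 4.65
eef_pos: [0.4975, -0.3389, 0.06]
orientation: [-3.093, 0.546, 0.004]
force: [0.4, -0.2, -0.1]
width: -0.0001
grip_force: 0.0
```

```bash
python3 - <<'E'
from h import *
s=readout.observe(); C=np.array([.5261,-.2988]); R=cv2.Rodrigues(np.array(s["orientation"]))[0]
p=s["eef_pos"][:2]-C; print("tool rel",R[:2,0]@p,R[:2,1]@p,s["eef_pos"][2],s["force"])
for n in ("wrist","top"):
    im=vision.snapshot(n)[:,:,::-1].copy(); cv2.imwrite(f"pics/{n}2.png",im)
    m=masks(im); print(n,[(a,q.round(1)) for a,q in blobs(m["blue"],20)])
E
```

```text
tool rel -0.013116705262824192 0.04745411696458498 0.05998087296792845 [ 0.36046986 -0.20624994 -0.13977849]
wrist [(409, array([278.7, 278.1]))]
top [(147, array([405., 125.])), (56, array([446.4, 284. ])), (47, array([433.3, 285.4]))]
```

View pics/wrist2.png

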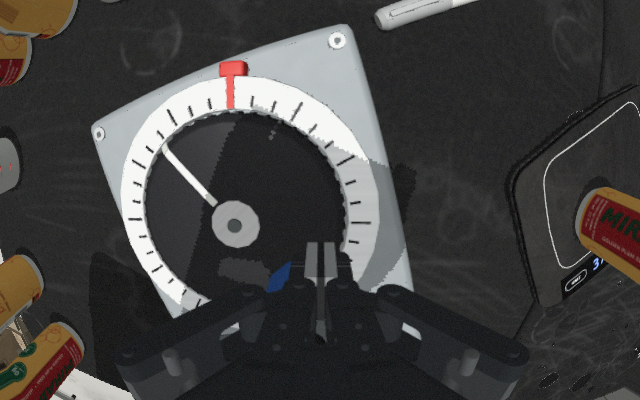

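The wrist view shows the dial turning as planned: the mark end is at (166,150) and the red line at (231,92), so about 45° remain. The finger is behind the blue peg. Continuing, stopping short of the line.

>>> arm_command --pt "0 0 0 -0.15 -0.05 0 0" --pt "0 0 0 -0.15 -0.06 0 0" --pt "0 0 0 -0.12 -0.08 0 0" --pt "0 0 0 -0.12 -0.08 0 0" --pt "0 0 0 -0.02 -0.03 0 0" --pt "0 0 0 -0.02 -0.03 0 0" --pt "0 0 0 0 0 0 0" --pt "0 0 0 0 0 0 0"

```text
clock: 5.75
eef_pos: [0.4769, -0.3137, 0.0601]
orientation: [-3.093, 0.548, 0.001]
force: [-0.5, -0.7, -0.3]
width: -0.0001
grip_force: 0.2
```

```bash
cat > look.py <<'E'
from h import *
import sys
s=readout.observe(); C=np.array([.5261,-.2988]); R=cv2.Rodrigues(np.array(s["orientation"]))[0]
p=s["eef_pos"][:2]-C; print("tool rel",R[:2,0]@p,R[:2,1]@p,s["eef_pos"][2],s["force"])
c=vision.calibration("wrist"); im=vision.snapshot("wrist")[:,:,::-1].copy(); cv2.imwrite(f"pics/{sys.argv[1]}.png",im); m=masks(im)
v,u=np.mgrid[0:290,0:640]; v=v.ravel();u=u.ravel(); G=cv2.cvtColor(im,cv2.COLOR_BGR2GRAY)[v,u]
W=won(c,np.c_[u,v],.044)-C; D=won(c,np.c_[u,v],.048)-C; r=np.hypot(*W.T); r2=np.hypot(*D.T)
rm=m["red"][v,u]&(r>.062)&(r<.09); red=az(W[rm].mean(0))
wm=(G>90)&(r2>.024)&(r2<.055)&(np.abs((az(D)+20+180)%360-180)<40)
o=az(D[wm]); print("red",red,rm.sum(),"mark",az(D[wm].mean(0)),wm.sum(),"spread",np.percentile(o,[5,50,95]))
E
python3 look.py w3
```

```text
tool rel -0.04110620231477478 0.030886223949971595 0.0601135371864219 [-0.49109631 -0.73372302 -0.34849712]
red -20.153338534338978 596 mark -12.600120649546986 543 spread [-15.67308276 -12.59014424  -9.04170836]
```

View pics/w3.png

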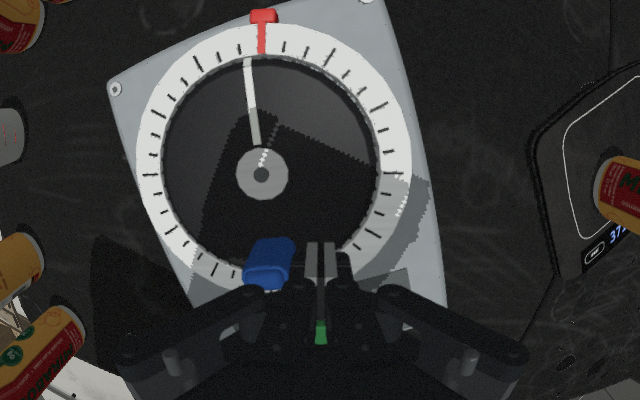

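The mark end at (247,58) sits 7.5° counter-clockwise of the red line at (262,40). That is 5.5 mm more at the peg, along tool -y.

>>> arm_command --pt "0 0 0 0 -0.04 0 0" --pt "0 0 0 0 -0.04 0 0" --pt "0 0 0 0 -0.03 0 0" --pt "0 0 0 0 0 0 0" --pt "0 0 0 0 0 0 0"

```text
clock: 6.42
eef_pos: [0.4792, -0.3087, 0.0604]
orientation: [-3.093, 0.548, -0.001]
force: [-0.2, 0.7, -0.8]
width: -0.0
grip_force: 0.2
```

```bash
python3 look.py w4
```

```text
tool rel -0.040605378379319046 0.02540141129514233 0.06037749410475002 [-0.18805648  0.71011059 -0.78812274]
red -20.116046375529436 597 mark -20.471645648032165 564 spread [-23.70089837 -20.60206239 -17.06067747]
```

The mark is now within 0.4° of the line. I'll back away from the peg, lift, and go over the button.

>>> arm_command --pt "0 0 0 0 0.15 0 0" --pt "0 0 0 0 0.15 0 0" --pt "0 0 0 0 0 -0.4 0" --pt "0 0 0 0 0 -0.4 0" --pt "0 0 0 -0.45 -0.06 0 0" --pt "0 0 0 -0.45 -0.06 0 0" --pt "0 0 0 -0.45 -0.06 0 0" --pt "0 0 0 0 0 0 0" --pt "0 0 0 0 0 0 0"

```text
clock: 7.6
eef_pos: [0.4145, -0.2927, 0.1006]
orientation: [3.092, -0.548, 0.003]
force: [-0.4, -0.1, 0.2]
width: -0.0001
grip_force: 0.0
```

```bash
python3 look.py w5
```

```text
tool rel -0.10694428508328545 0.032634961974797976 0.10061517584675088 [-0.38557929 -0.13312272  0.20329225]
red nan 0 mark -19.90244518912149 174 spread [-24.30588225 -19.86629127 -15.57077148]look.py:8: RuntimeWarning: Mean of empty slice.
  rm=m["red"][v,u]&(r>.062)&(r<.09); red=az(W[rm].mean(0))
  ret = um.true_divide(
```

View pics/w5.png

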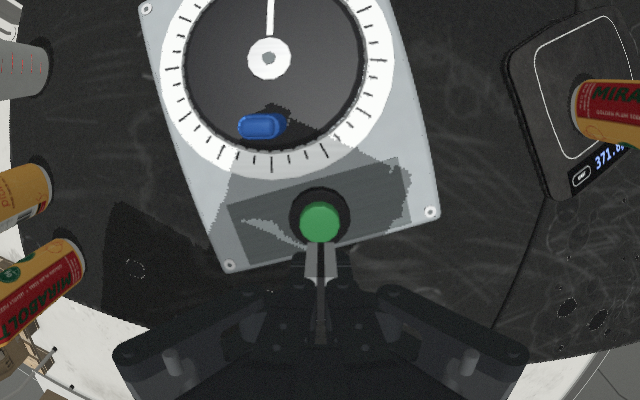

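The mark is still at -19.9°, with the red line out of frame, and the button at (320,222) lines up with the fingertips at column 321. Pressing gently.

>>> arm_command --pt "0 0 0 -0.03 -0.03 0.4 0" --pt "0 0 0 0 0 0.4 0" --pt "0 0 0 0 0 0.1 0" --pt "0 0 0 0 0 0.08 0" --pt "0 0 0 0 0 0.06 0" --pt "0 0 0 0 0 0.04 0" --pt "0 0 0 0 0 0 0" --pt "0 0 0 0 0 0 0"

```text
clock: 8.65
eef_pos: [0.4131, -0.2899, 0.0468]
orientation: [3.092, -0.548, 0.003]
force: [0.2, 1.1, 4.7]
width: -0.0001
grip_force: 2.2
```

>>> arm_command --pt "0 0 0 0 0 0.03 0" --pt "0 0 0 0 0 0 0" --pt "0 0 0 0 0 0 0"

```text
clock: 9.02
eef_pos: [0.4131, -0.2899, 0.0459]
orientation: [3.092, -0.547, 0.003]
force: [1.1, 1.0, 12.3]
width: 0.0001
grip_force: 6.1
```

The button is fully down: 12 N, against its stop. Releasing and lifting clear.

>>> arm_command --pt "0 0 0 0 0 -0.2 0" --pt "0 0 0 0 0 -0.6 0" --pt "0 0 0 0 0 -0.8 0" --pt "0 0 0 0 0 -0.8 0" --pt "0 0 0 -0.6 0 -0.6 0" --pt "0 0 0 0 0 0 0" --pt "0 0 0 0 0 0 0"

```text
clock: 9.9
eef_pos: [0.3841, -0.2789, 0.1942]
orientation: [-3.093, 0.548, 0.001]
force: [0.1, -0.2, -0.9]
width: -0.0001
grip_force: 0.0
```

```bash
python3 look.py w6
```

```text
tool rel -0.1401337070884663 0.030112513858582157 0.19421473835364844 [ 0.12370846 -0.24036863 -0.9432552 ]
red nan 0 mark -20.110592022306296 95 spread [-25.0004393  -19.61089412 -14.91542585]look.py:8: RuntimeWarning: Mean of empty slice.
  rm=m["red"][v,u]&(r>.062)&(r<.09); red=az(W[rm].mean(0))
  ret = um.true_divide(
```

View pics/w6.png

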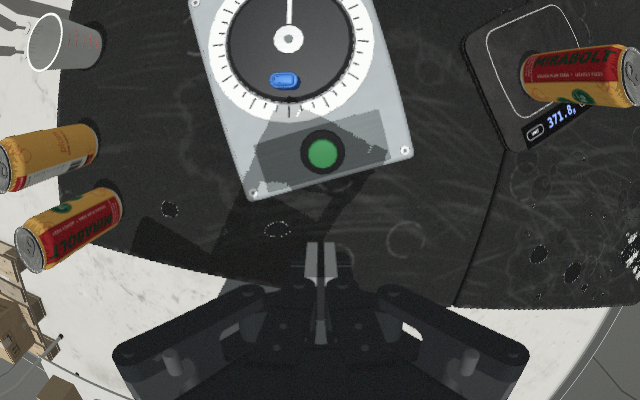

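The gripper is clear of the unit, the button at (322,153) looks up, the mark is still at -20.1° against the red line's -20.2°, and the cans in view stand as before. Handing in.

```bash
python3 -c "
from workcell import workorder; print(workorder.finish_job())"
```

```text
the job is handed in; nothing more can be done
None
```

The dial's white mark was set to within about 0.4° of the red line, the green button was pressed fully down and released, and the job was handed in at about 10 s of the 64 s; the hand-in call returned no verdict.

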